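Clamp a fillet's tail and feel along it for pin bones

ROBOT

A 6-joint arm with a two-finger parallel gripper is mounted at the origin on a cart in front of the work surface, level with it; the furniture and walls round the work are solid. World frame = base frame: x ahead of the robot, y to its left, z up, the work surface at z = 0. Lengths are in m, angles in rad, forces in N, time in s.
With the tool pointing down it reaches from about 0.25 to 0.8 m from the base axis. Payload 3.9 kg.
Tool frame: the origin (TCP) lies midway between the tips of the shut fingers; the grasp point (between the pads) lies 19 mm behind it; z points along the fingers, y is the line along which they close (so a half turn about z gives the same grasp; the last joint's range is limited). The gripper opens to 85 mm and grips with 20 to 120 N. Pads are 22 mm wide; open, the fingers measure 114 mm over their backs; the gripper's body (76 mm by 85 mm) begins 54 mm behind the grasp point. The pads swing forward as they close: fully open they stand 13 mm farther back than shut.
Start: joints at [-1.286, 0.26, -0.138, 1.173, 0, 1.571], TCP at [0.148, -0.504, 0.231] pointing down, gripper open.
Joint ranges: [-2.78, 2.78], [-0.83, 1.72], [-1.28, 1.37], [-1.9, 2.12], [-1.57, 1.48], [-3.14, 3.14]. Speed limits (rad/s): [2.57, 2.57, 3.14, 3.14, 3.14, 3.14].

INTERFACE

Orientations are given as a 3x3 rotation matrix whose columns are the frame's x, y, z axes.
In Python, from cell import arm, imaging, order gives the robot as it stands.
- The arm moves only by the tool apply_moves, never from a script. Its argument "plan" is a list of rows, each a list of 7 numbers: the shift along the tool's x, y, z in m, then the turn, a rotation vector about the tool's x, y, z in units of 6 degrees (1.0 is 6 degrees), then the opening, from 0 (shut) to 1 (fully open). In form: [[x, y, z, rx, ry, rz, gripper], ...]. A call has 1 to 20 rows; each row is the pose to reach, as a shift and turn from the pose commanded when the call began, along the tool's axes at that moment; what a row does not reach only later rows make up. A row lasts 1/10 s, in which the tool goes at most 50 mm and 8.59 degrees, less where a joint would pass 70% of its speed; a pose out of reach is approached as far as the arm can. A call with a gripper value outside its range is refused whole. The fingers move at their own pace and stop on an object; "squeeze" is the grip in N (left out, the last holds). Time passes only in rows, so rows that repeat a pose let the fingers close. It gives the time, the measured TCP pose, the force and the opening at its end, in the units of the state.
- arm.observe(): the state, without advancing time (a new reading comes with each control period).
- imaging.grab_frame(name): name is "scene" or "top" or "wrist"; returns a dict with "frame" (400x640x3 uint8, red, green, blue), "z_map" (400x640 float32, m along the optical axis (not along the pixel's ray), 0 where there is no reading), "camera_matrix" (3x3 intrinsics, pixels), "view" (4x4, takes a point from world to camera coordinates). Camera axes: x right, y down, z forward; pixel columns grow to the right and rows downward; lengths in m; the calibration is good to about 2 mm. A picture is of the moment at which its call begins.
- order.sign_off(): hands the job in, once; it reports no verdict.
The state is a dict: "time_s": time; "joint_positions": joint angles; "qd": joint speeds; "tau": joint torques, N m; "ee_pos": TCP position; "tool_rot": TCP orientation; "force": force on the tool from outside, world axes, zero at the start; "moment": the same for the moment, N m; "width": opening from 0.0 (shut) to 1.0 (fully open).
Only numpy, scipy, OpenCV 4.12 (cv2) and the standard library are available. Lean on these libraries where they do the work, as an engineer would, in place of code of your own. Each camera call takes 0.05 s, during which the arm holds its last target. There are 200 camera calls.

TASK

Feel the fillet on the wooden board for pin bones: with the fingertips push the raised clamp arm down until it grips the tail, then run the fingertips slowly and lightly along the middle of the fillet, following its curve, from the broad head end to just short of the clamp. Leave the tail clamped and the fillet where it lies, pick nothing up, and do not disturb the tray, tweezers, thermometer or bowl.

Things in the scene. Friction and masses are not known exactly. Their poses are not given: they have to be found in the camera images.
- board: Filleting board of wood, 130 x 360 mm, its top 26 mm above the counter. It cannot be shifted, but its soft rubber feet give straight down, about 1 mm for 4 N (6 mm at most). Origin: centre of its underside, on the counter. Its y axis runs along its length, away from the tail clamp that stands at its -y end; x across it; z up.
- tail_clamp: Tail clamp: steel arm 40 mm wide, 86 mm long, hinged in a bracket at the board's -y end. Origin: on the hinge, 51.5 mm above the counter, 160 mm from the board's centre. x: hinge axis, parallel to the board's x; y: along the arm to its free end; z: normal of its upper face. It starts raised 0.55 to 0.85 rad; about level (within 0.1), the rubber bar under its end (83 mm out) lies on the tail.
- press_pad (a point): Middle of the top of the ribbed black press pad (44 x 42 mm) on the clamp's arm, 64 mm from the hinge along the arm, 8 mm above its middle plane; about 59 mm above the counter when the arm is down. The stiff hinge stays at any angle; it takes about 4 N on the pad to move, and 7 to 15 N once the bar lies on the tail to make it grip for good.
- fillet: Raw fish fillet lying loose on the board: 51 mm wide, 217 mm long, 14 mm thick, 80 g, slightly curved, slippery on the board (it drags along if rubbed hard). Origin: on its underside, half-way along; y: along it to the broad head end (at +108 mm), z up. The narrow tail, at -y, lies under the clamp's bar (which comes down at about y = -68 mm).
- bone_line0 (a point): Point 0 of 6 along the pin-bone line, on the top surface in the middle of the fillet, 30 mm from the tip of the head end, 13.2 mm above the board (in the fillet's frame x 1.3, y 78 mm). Axes parallel to the fillet's. Where the stroke begins, near the broad head end.
- bone_line1 (a point): Point 1 of 6 along the pin-bone line, on the top surface in the middle of the fillet, 50 mm from the tip of the head end, 13.7 mm above the board (in the fillet's frame x 0.9, y 58 mm). Axes parallel to the fillet's.
- bone_line2 (a point): Point 2 of 6 along the pin-bone line, on the top surface in the middle of the fillet, 70 mm from the tip of the head end, 13.5 mm above the board (in the fillet's frame x -1, y 38 mm). Axes parallel to the fillet's.
- bone_line3 (a point): Point 3 of 6 along the pin-bone line, on the top surface in the middle of the fillet, 90 mm from the tip of the head end, 12.9 mm above the board (in the fillet's frame x -3.7, y 18 mm). Axes parallel to the fillet's.
- bone_line4 (a point): Point 4 of 6 along the pin-bone line, on the top surface in the middle of the fillet, 110 mm from the tip of the head end, 12.1 mm above the board (in the fillet's frame x -6.4, y -2 mm). Axes parallel to the fillet's.
- bone_line5 (a point): Point 5 of 6 along the pin-bone line, on the top surface in the middle of the fillet, 130 mm from the tip of the head end, 11.1 mm above the board (in the fillet's frame x -8.4, y -22 mm). Axes parallel to the fillet's. Where the stroke ends, about 45 mm short of the middle of the clamp's jaw.
- steel_tray: Shallow steel tray 210 x 150 x 30 mm to the left of the board, to be left alone. Origin: centre of its underside.
- tweezers: Steel bone tweezers, 116 x 15 x 9 mm, lying on the counter to the left near its front edge, to be left alone. Origin: centre of the underside.
- thermometer: Probe thermometer, 188 x 22 x 15 mm, lying on the counter to the right, to be left alone. Origin: centre of the underside.
- bowl: Small round bowl, 101 mm wide, 45 mm high, on the counter to the right, to be left alone. Origin: centre of its underside.

How it is judged:
By the outcome, as a careful person would: the job done as asked, in the order asked, and still so for the second after the job is handed in, with the robot touching nothing.
It also fails if it takes over 58 s, if anything falls off the work surface, if the arm or the gripper's body presses on something with over 40 N, if the wrist force passes 120 N, or if a joint passes its speed limit or range.

## Working session

There is one attempt and no reset: what is moved stays moved. The work goes in short steps, Python scripts to look and compute and a tool call to move; the robot and the scene stay as the last step left them, time stands still between calls to the robot, and variables do not carry over. Pictures are saved under pics/ and viewed, on a budget of 10 in all, crops included, one or two more only if the job needs it, and the job is handed in when it is done.

Besides the shell and the picture viewer there is one more tool, called after ">>>" as name([rows], argument=value, ...), one row to a line, values as JSON. apply_moves: Moves the arm, as the interface text tells. Its arguments: {"type":"object","properties":{"plan":{"type":"array"},"squeeze":{"type":"number"}},"required":["plan"]}

```bash
mkdir -p pics; cat > h.py <<'E'
import numpy as np, cv2
from cell import arm, imaging, order
def pts(f):
    z=f["z_map"];K=f["camera_matrix"];v,u=np.mgrid[:400,:640]
    P=np.stack([(u-K[0,2])/K[0,0]*z,(v-K[1,2])/K[1,1]*z,z],-1)
    V=f["view"];W=(P-V[:3,3])@V[:3,:3]
    W[z==0]=np.nan
    return W
E
python3 - <<'E'
from h import *
print(arm.observe())
for n in("top","scene"):
    f=imaging.grab_frame(n);np.savez(n,**f);cv2.imwrite(f"pics/{n}.png",f["frame"][...,::-1])
    W=pts(f);print(n,W[200,320],f["view"].round(3).tolist())
E
```

```text
{'time_s': 0.0, 'joint_positions': array([-1.28601298e+00,  2.60682577e-01, -1.39411773e-01,  1.17270497e+00,
        3.49400484e-05,  1.57080960e+00]), 'qd': array([-0.00057731, -0.00034153,  0.00024851,  0.00195372, -0.00124014,
        0.00010787]), 'tau': array([-1.25232727e-03, -4.05674422e+01,  2.53924710e+01,  1.87382894e-02,
       -9.27594283e-05,  1.00004459e-05]), 'ee_pos': array([ 0.14731107, -0.50317421,  0.23044952]), 'tool_rot': array([[ 9.59726293e-01,  2.80936224e-01, -5.29206862e-04],
       [ 2.80936720e-01, -9.59724349e-01,  1.93213282e-03],
       [ 3.49133883e-05, -2.00299231e-03, -9.99997993e-01]]), 'force': array([-1.03997154, -0.75381934,  0.080022  ]), 'moment': array([ 0.03324176, -0.03434248,  0.0466104 ]), 'width': 1.0011011219023946}
top [0.48001791 0.01338873 0.02827395] [[0.002, -1.0, 0.011, 0.018], [-0.996, -0.003, -0.085, 0.474], [0.085, -0.01, -0.996, 1.187], [0.0, 0.0, 0.0, 1.0]]
scene [0.6510448  0.18044783 0.00318439] [[0.751, -0.66, 0.022, -0.36], [-0.278, -0.346, -0.896, 0.233], [0.599, 0.667, -0.443, 1.511], [0.0, 0.0, 0.0, 1.0]]
```

View pics/top.png

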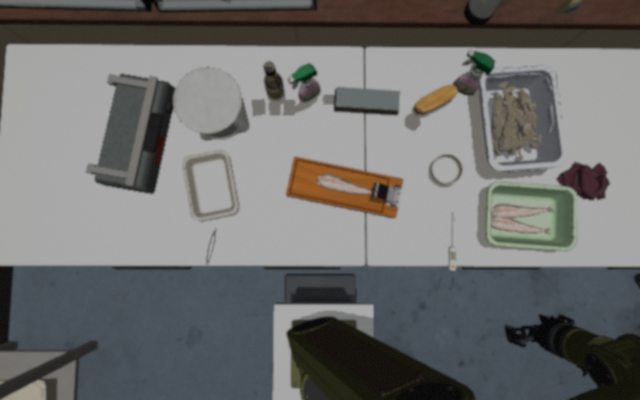

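View pics/scene.png

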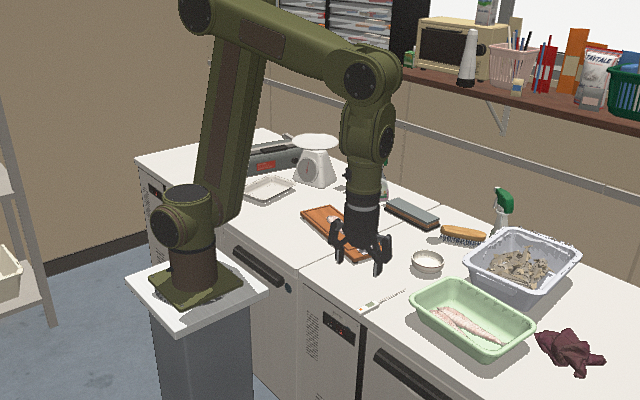

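The top view shows the board spanning about (288..403, 157..217), with the clamp at its right end (-y world) and the fillet at (318..375, 185). Next I'll measure the board from depth.

```bash
python3 - <<'E'
from h import *
f=dict(np.load("top.npz"));W=pts(f);I=f["frame"].astype(int)
m=(W[...,2]>.018)&(W[...,2]<.035)&(I[...,0]-I[...,2]>50);m[:140]=0;m[230:]=0;m[:,:270]=0;m[:,420:]=0
p=W[m];print(len(p),np.median(p[:,2]))
r=cv2.minAreaRect(p[:,:2].astype(np.float32));print(r,cv2.boxPoints(r))
c=cv2.resize(f["frame"][150:225,280:410],None,fx=6,fy=6,interpolation=cv2.INTER_CUBIC);cv2.imwrite("pics/c1.png",c[...,::-1])
for u,v in[(320,183),(335,184),(350,187),(365,190),(372,183),(372,197),(388,187),(386,199),(380,192),(384,193),(390,195)]:print(u,v,W[v,u].round(4))
E
```

```text
3269 0.025976577422104248
((0.5234691500663757, -0.06398540735244751), (0.35501936078071594, 0.12726320326328278), 78.45198059082031) [[ 0.4255901  -0.22516346]
 [ 0.5502772  -0.25064015]
 [ 0.6213482   0.09719265]
 [ 0.49666113  0.12266934]]
320 183 [0.5336 0.0136 0.0348]
335 184 [ 0.5304 -0.034   0.0359]
350 187 [ 0.5206 -0.0813  0.0391]
365 190 [ 0.5118 -0.1293  0.0344]
372 183 [ 0.5358 -0.1536  0.0232]
372 197 [ 0.4835 -0.1421  0.0947]
388 187 [ 0.5147 -0.1918  0.0894]
386 199 [ 0.4785 -0.186   0.0851]
380 192 [ 0.4976 -0.1646  0.1046]
384 193 [ 0.4961 -0.179   0.0914]
390 195 [ 0.4929 -0.2025  0.0648]
```

View pics/c1.png

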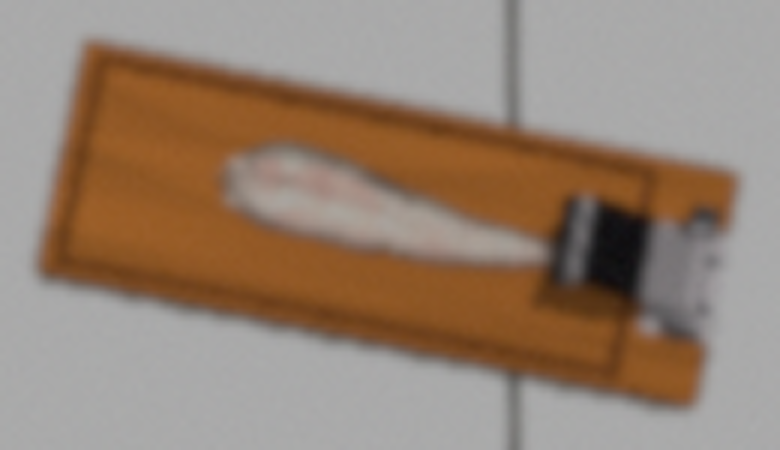

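>>> apply_moves([
  [0.02,-0.013,-0.01,0,0,0.3,0],
  [0.06,-0.039,-0.03,0,0,0.9,0],
  [0.1,-0.065,-0.05,0,0,1.5,0],
  [0.14,-0.09,-0.07,0,0,2,0],
  [0.18,-0.117,-0.07,0,0,2.5,0],
  [0.22,-0.143,-0.07,0,0,3,0],
  [0.26,-0.169,-0.07,0,0,3.5,0],
  [0.3,-0.195,-0.07,0,0,4,0],
  [0.34,-0.22,-0.07,0,0,4.63,0],
  [0.38,-0.247,-0.07,0,0,4.63,0],
  [0.42,-0.273,-0.07,0,0,4.63,0],
  [0.46,-0.298,-0.07,0,0,4.63,0],
  [0.48,-0.311,-0.07,0,0,4.63,0],
  [0.48,-0.311,-0.07,0,0,4.63,0],
  [0.48,-0.311,-0.07,0,0,4.63,0],
])

```text
time_s: 1.6
ee_pos: [0.5171, -0.0877, 0.3008]
tool_rot: [[0.985, -0.175, 0.0], [-0.175, -0.985, 0.014], [-0.002, -0.014, -1.0]]
force: [-0.4, -0.5, -0.4]
width: -0.004
```

```bash
python3 - <<'E'
from h import *
f=imaging.grab_frame("wrist");np.savez("w1",**f);cv2.imwrite("pics/w1.png",f["frame"][...,::-1])
s=arm.observe();print({k:s[k] for k in("time_s","ee_pos","tool_rot","force","width")});print(f["view"].round(3))
E
```

```text
{'time_s': 1.65, 'ee_pos': array([ 0.51675307, -0.08806946,  0.30104997]), 'tool_rot': array([[ 9.84487068e-01, -1.75455296e-01,  8.08056693e-04],
       [-1.75449325e-01, -9.84389173e-01,  1.39818252e-02],
       [-1.65774301e-03, -1.39066991e-02, -9.99901923e-01]]), 'force': array([-0.46584364,  0.31701523, -0.34634833]), 'width': -0.000774765366066729}
[[-0.176 -0.984 -0.014  0.009]
 [-0.935  0.163  0.314  0.434]
 [-0.307  0.069 -0.949  0.611]
 [ 0.     0.     0.     1.   ]]
```

View pics/w1.png

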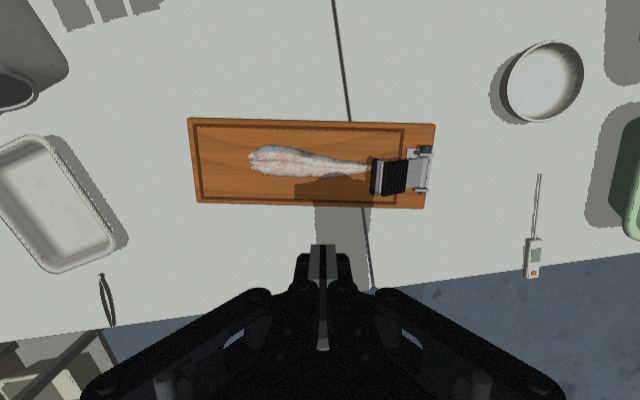

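The wrist view shows the board at (188..435, 118..208), the fillet from the head (250,160) to the tail (370,170), the pad at (390,177) and the bracket at about (425,170). I'll fit all of these from depth and colour.

```bash
python3 - <<'E'
from h import *
f=dict(np.load("w1.npz"));W=pts(f);I=f["frame"].astype(int)
win=np.zeros((400,640),bool);win[110:215,180:440]=1
col=I[...,0]-I[...,2]
b=win&(col>50)&(abs(W[...,2]-.026)<.008)
p=W[b];r=cv2.minAreaRect(p[:,:2].astype(np.float32));B=cv2.boxPoints(r);print("board",len(p),np.median(p[:,2]),r,B.tolist())
# board axis
e=max([B[(i+1)%4]-B[i] for i in range(4)],key=np.linalg.norm);by=e/np.linalg.norm(e);by*=np.sign(by[1]);bx=np.array([by[1],-by[0]]);c=np.array(r[0]);print("by",by)
def loc(P):d=P[...,:2]-c;return np.stack([d@bx,d@by],-1)*1000
L=loc(W)
fl=win&(col<70)&(W[...,2]>.0285)&(W[...,2]<.05)&(abs(L[...,0])<45)&(L[...,1]<120)&(L[...,1]>-110)
print("fillet",fl.sum())
q=L[fl];z=W[fl][:,2]*1000
for y in range(-110,90,10):
    k=abs(q[:,1]-y)<3
    if k.sum()>3:print(y,k.sum(),"x",q[k,0].min().round(1),q[k,0].max().round(1),"z",np.percentile(z[k],90).round(1))
print("yrange",q[:,1].min(),q[:,1].max())
pad=win&(I.sum(-1)<120)&(W[...,2]>.055)&(W[...,2]<.15)
P=np.c_[L[pad],W[pad][:,2]*1000];print("pad",len(P),P.min(0),P.max(0),np.median(P,0),"slope",np.arctan(np.polyfit(P[:,1],P[:,2],1)[0]))
print("c",c,"tcp loc",loc(arm.observe()["ee_pos"]), arm.observe()["ee_pos"])
E
```

```text
board 14732 0.02596244521226619 ((0.5231671929359436, -0.06524717807769775), (0.3577398955821991, 0.12792173027992249), 78.45426177978516) [[0.42469972372055054, -0.22769597172737122], [0.5500329732894897, -0.2532995045185089], [0.6216346621513367, 0.09720161557197571], [0.49630141258239746, 0.1228051483631134]]
by [0.20015013 0.97976524]
fillet 2637
-90 13 x -6.2 4.4 z 31.2
-80 37 x -7.7 5.7 z 34.3
-70 47 x -9.2 7.1 z 35.1
-60 54 x -10.9 8.1 z 35.3
-50 62 x -13.2 9.4 z 35.8
-40 69 x -15.1 10.6 z 36.5
-30 83 x -16.6 13.0 z 37.4
-20 92 x -16.9 14.6 z 37.4
-10 89 x -15.4 16.8 z 37.3
0 92 x -16.5 18.5 z 38.2
10 110 x -17.5 22.2 z 38.9
20 116 x -18.2 23.9 z 38.5
30 126 x -16.7 27.4 z 39.3
40 127 x -17.2 27.4 z 39.6
50 130 x -17.7 28.7 z 39.5
60 132 x -16.2 29.6 z 39.0
70 111 x -14.3 26.7 z 38.6
80 71 x -10.4 20.8 z 35.2
yrange -89.99448031235808 96.2359429912605
pad 979 [ -23.05951665 -156.74381698   55.1401509 ] [ 35.86308286 -80.64180141 108.68907484] [   1.07369135 -105.32967491   96.14432005] slope 0.25752176052795767
c [ 0.52316719 -0.06524718] tcp loc [ -1.71644678 -23.64426828] [ 0.51675307 -0.08806946  0.30104997]
```

```bash
cat >> h.py <<'E'
c=np.array([.52317,-.06525]);by=np.array([.20015,.97977]);bx=np.array([by[1],-by[0]])
def loc(P):
    d=P[...,:2]-c;return np.stack([d@bx,d@by],-1)*1000
def wor(x,y,z):return np.r_[c+(bx*x+by*y)/1000,z/1000]
def st():
    s=arm.observe();R=s["tool_rot"]
    print("t",s["time_s"],"loc",loc(s["ee_pos"]).round(1),"z",(s["ee_pos"][2]*1000).round(2),"F",s["force"].round(2),"yaw",np.degrees(np.arctan2(R[1,0],R[0,0])).round(2),"qd",abs(s["qd"]).max().round(4));return s
def to(x,y,z,s):return (s["tool_rot"].T@(wor(x,y,z)-s["ee_pos"])*1000).round(1)
E
python3 - <<'E'
from h import *
f=dict(np.load("w1.npz"));W=pts(f);I=f["frame"].astype(int);L=loc(W);z=W[...,2]*1000
m=(I.sum(-1)<120)&(z>75)&(z<130)&(abs(L[...,0])<25)&(L[...,1]>-140)&(L[...,1]<-75);m[215:]=0
P=np.c_[L[m],z[m]];print(len(P),P.min(0),P.max(0),P.mean(0))
a=np.polyfit(P[:,1],P[:,2],1);r=P[:,2]-np.polyval(a,P[:,1]);k=abs(r)<4;a=np.polyfit(P[k,1],P[k,2],1);print(k.sum(),"theta",np.arctan(a[0]),"xmid",P[k,0].min(),P[k,0].max())
for th in(.5,.6,.7,.8):print(th,-160+64*np.cos(th)-8*np.sin(th),51.5+64*np.sin(th)+8*np.cos(th),np.polyval(a,-160+64*np.cos(th)-8*np.sin(th)))
imaging.grab_frame("wrist")
s=st();print(to(0,-114,135,s))
E
```

```text
975 [ -23.06302891 -128.57201941   83.14459764] [ 23.11783498 -80.63997004 108.68907484] [   0.82532503 -104.73091368   97.12932543]
343 theta 0.5547575742107556 xmid -21.462822626014823 21.251129622706827
0.5 -107.67012034784977 89.20389496579197 98.80420914305743
0.6 -111.69566043294088 94.23980321655968 96.30970131169082
0.7 -116.20384151169426 98.84866948148813 93.51611516710904
0.8 -121.14961932897761 102.98444349234677 90.4513632986319
t 1.7 loc [ -1.7 -23.8] z 301.25 F [-0.19  0.53  0.62] yaw -10.13 qd 0.0071
[ -0.3  92.5 165. ]
```

>>> apply_moves([
  [0,0.03,0.04,0,0,0,0],
  [0,0.06,0.08,0,0,0,0],
  [0,0.09,0.12,0,0,0,0],
  [0,0.092,0.145,0,0,0,0],
  [0,0.092,0.145,0,0,0,0],
  [0,0.092,0.145,0,0,0,0],
])

```text
time_s: 2.3
ee_pos: [0.5014, -0.1764, 0.1556]
tool_rot: [[0.984, -0.176, 0.002], [-0.176, -0.984, 0.015], [-0.001, -0.015, -1.0]]
force: [-0.2, 0.3, 0.8]
width: 0.002
```

```bash
python3 -c "
from h import *
s=st();print(to(0,-112,115,s),s['tool_rot'].round(3))"
```

```text
t 2.3 loc [   0.9 -113.2] z 155.64 F [-0.24  0.33  0.76] yaw -10.12 qd 0.0462
[-0.8 -0.7 40.7] [[ 0.984 -0.176  0.002]
 [-0.176 -0.984  0.015]
 [-0.001 -0.015 -1.   ]]
```

>>> apply_moves([
  [-0.001,0,0.015,0,0,0,0],
  [-0.001,0,0.03,0,0,0,0],
  [-0.001,0,0.04,0,0,0,0],
  [-0.001,0,0.045,0,0,0,0],
  [-0.001,0,0.05,0,0,0,0],
  [-0.001,0,0.054,0,0,0,0],
  [-0.001,-0.001,0.058,0,0,0,0],
])

```text
time_s: 3.0
ee_pos: [0.5023, -0.174, 0.0976]
tool_rot: [[0.985, -0.174, 0.004], [-0.174, -0.985, 0.014], [0.002, -0.014, -1.0]]
force: [-0.5, -0.1, 4.5]
width: 0.003
```

```bash
python3 -c "
from h import *
s=st();print(to(0,-96,58,s))"
```

```text
t 3.0 loc [   1.3 -110.7] z 97.62 F [-0.49 -0.13  4.51] yaw -10.02 qd 0.1015
[ -1.  -14.2  39.8]
```

>>> apply_moves([
  [-0.001,-0.002,0.004,0,0,0,0],
  [-0.001,-0.004,0.008,0,0,0,0],
  [-0.001,-0.006,0.012,0,0,0,0],
  [-0.001,-0.008,0.016,0,0,0,0],
  [-0.001,-0.009,0.02,0,0,0,0],
  [-0.001,-0.01,0.024,0,0,0,0],
  [-0.001,-0.011,0.027,0,0,0,0],
  [-0.001,-0.012,0.03,0,0,0,0],
  [-0.001,-0.012,0.032,0,0,0,0],
  [-0.001,-0.012,0.032,0,0,0,0],
])

```text
time_s: 4.0
ee_pos: [0.5023, -0.1611, 0.0648]
tool_rot: [[0.985, -0.174, 0.002], [-0.174, -0.985, 0.015], [-0.001, -0.015, -1.0]]
force: [0.6, 1.1, 1.9]
width: -0.007
```

```bash
python3 -c "
from h import *
s=st();print(to(0,-96,58,s))"
```

```text
t 4.0 loc [ -1.3 -98.1] z 64.78 F [0.64 1.15 1.92] yaw -10.01 qd 0.0081
[ 1.3 -2.   6.8]
```

>>> apply_moves([
  [0.0005,-0.0005,0.001,0,0,0,0],
  [0.0005,-0.0005,0.002,0,0,0,0],
  [0.001,-0.001,0.003,0,0,0,0],
  [0.001,-0.001,0.004,0,0,0,0],
  [0.001,-0.001,0.004,0,0,0,0],
  [0.001,-0.001,0.004,0,0,0,0],
])

```text
time_s: 4.6
ee_pos: [0.5032, -0.1604, 0.0609]
tool_rot: [[0.985, -0.174, 0.001], [-0.174, -0.985, 0.014], [-0.001, -0.014, -1.0]]
force: [-1.4, 0.3, 1.5]
width: -0.001
```

>>> apply_moves([
  [0,0,0.001,0,0,0,0],
  [0,0,0.002,0,0,0,0],
  [0,0,0.002,0,0,0,0],
])

```text
time_s: 4.9
ee_pos: [0.5036, -0.1603, 0.059]
tool_rot: [[0.985, -0.174, 0.002], [-0.174, -0.985, 0.015], [-0.001, -0.015, -1.0]]
force: [-2.3, 0.9, 2.7]
width: 0.0
```

>>> apply_moves([
  [0,0,0.001,0,0,0,0],
  [0,0,0.001,0,0,0,0],
])

```text
time_s: 5.1
ee_pos: [0.5037, -0.1603, 0.0582]
tool_rot: [[0.985, -0.174, 0.002], [-0.174, -0.985, 0.015], [-0.0, -0.015, -1.0]]
force: [-3.0, 1.0, 4.6]
width: 0.0
```

>>> apply_moves([
  [-0.001,0,0.001,0,0,0,0],
  [-0.001,0,0.001,0,0,0,0],
])

```text
time_s: 5.3
ee_pos: [0.5037, -0.1603, 0.0577]
tool_rot: [[0.985, -0.174, 0.004], [-0.174, -0.985, 0.014], [0.002, -0.015, -1.0]]
force: [-1.7, 0.9, 5.4]
width: -0.004
```

>>> apply_moves([
  [0,0,0.001,0,0,0,0],
  [0,0,0.001,0,0,0,0],
])

```text
time_s: 5.5
ee_pos: [0.5037, -0.1603, 0.057]
tool_rot: [[0.985, -0.174, 0.004], [-0.174, -0.985, 0.014], [0.002, -0.015, -1.0]]
force: [-2.7, 1.6, 8.0]
width: 0.0
```

>>> apply_moves([
  [0,0,0.001,0,0,0,0],
  [0,0,0.001,0,0,0,0],
])

```text
time_s: 5.7
ee_pos: [0.5037, -0.1603, 0.0563]
tool_rot: [[0.985, -0.174, 0.004], [-0.174, -0.985, 0.014], [0.002, -0.015, -1.0]]
force: [-3.1, 1.8, 10.4]
width: -0.002
```

>>> apply_moves([
  [-0.001,0,0.001,0,0,0,0],
  [-0.001,0,0.001,0,0,0,0],
])

```text
time_s: 5.9
ee_pos: [0.5037, -0.1603, 0.0558]
tool_rot: [[0.985, -0.174, 0.006], [-0.174, -0.985, 0.014], [0.004, -0.015, -1.0]]
force: [-2.7, 1.1, 11.7]
width: -0.001
```

>>> apply_moves([
  [-0.001,0,0.001,0,0,0,0],
  [-0.001,0,0.001,0,0,0,0],
])

```text
time_s: 6.1
ee_pos: [0.5037, -0.1603, 0.0554]
tool_rot: [[0.985, -0.174, 0.008], [-0.174, -0.985, 0.013], [0.006, -0.015, -1.0]]
force: [-1.7, 1.4, 13.8]
width: -0.002
```

>>> apply_moves([
  [0,0,0.001,0,0,0,0],
  [0,0,0.001,0,0,0,0],
  [0,0,0.001,0,0,0,0],
])

```text
time_s: 6.4
ee_pos: [0.5037, -0.1603, 0.0547]
tool_rot: [[0.985, -0.174, 0.008], [-0.174, -0.985, 0.013], [0.006, -0.015, -1.0]]
force: [-2.1, 1.4, 15.8]
width: -0.0
```

>>> apply_moves([
  [0,0,-0.005,0,0,0,0],
  [0,0,-0.01,0,0,0,0],
  [0,0,-0.02,0,0,0,0],
  [0,0,-0.05,0,0,0,0],
  [0,-0.03,-0.09,0,0,0,0],
  [0,-0.06,-0.12,0,0,0,0],
  [0,-0.09,-0.14,0,0,0,0],
  [0,-0.11,-0.15,0,0,0,0],
  [0,-0.11,-0.15,0,0,0,0],
  [0,-0.11,-0.15,0,0,0,0],
  [0,-0.11,-0.15,0,0,0,0],
])

```text
time_s: 7.5
ee_pos: [0.516, -0.0706, 0.2022]
tool_rot: [[0.988, -0.152, 0.001], [-0.152, -0.988, 0.028], [-0.003, -0.028, -1.0]]
force: [-0.6, 0.9, 0.6]
width: -0.005
```

```bash
python3 - <<'E'
from h import *
from scipy.optimize import least_squares
f=imaging.grab_frame("wrist");np.savez("w2",**f);cv2.imwrite("pics/w2.png",f["frame"][...,::-1])
W=pts(f);I=f["frame"].astype(int);L=loc(W);z=W[...,2]*1000;col=I[...,0]-I[...,2]
b=(col>50)&(abs(z-26)<8)&(abs(L[...,0])<90)&(abs(L[...,1])<210)
r=cv2.minAreaRect(W[b][:,:2].astype(np.float32));print("board",r,loc(np.array(r[0])),np.median(z[b]))
fl=(col<70)&(z>28)&(z<50)&(abs(L[...,0])<45)&(L[...,1]<120)&(L[...,1]>-72)
q=L[fl];zz=z[fl]
M=[]
for y in range(-60,100,10):
    k=abs(q[:,1]-y)<3
    if k.sum()>3:
        lo,hi=q[k,0].min(),q[k,0].max();t=np.median(zz[k][abs(q[k,0]-(lo+hi)/2)<4]);M.append((y,(lo+hi)/2));print(y,"x",lo.round(1),hi.round(1),"mid",((lo+hi)/2).round(1),"ztop",t.round(1))
print("head tip",q[:,1].max())
m=np.array(M);bl=np.array([[1.3,78],[.9,58],[-1,38],[-3.7,18],[-6.4,-2],[-8.4,-22]])
oy=q[:,1].max()-108
def T(p):
    s,c_=np.sin(p[1]),np.cos(p[1]);return np.c_[p[0]+c_*bl[:,0]-s*bl[:,1],oy+s*bl[:,0]+c_*bl[:,1]]
R=least_squares(lambda p:T(p)[:,0]-np.interp(T(p)[:,1],m[:,0],m[:,1]),[5,0]);print(R.x,oy,T(R.x).round(1).tolist(),R.fun.round(1))
pad=(abs(L[...,0])<18)&(L[...,1]<-78)&(L[...,1]>-114)&(z>45)&(z<75);a=np.polyfit(L[pad][:,1],z[pad],1);print("arm",pad.sum(),np.arctan(a[0]),np.median(z[pad]))
s=st();print(to(T(R.x)[0,0],T(R.x)[0,1],80,s),s['tool_rot'].round(3))
E
```

```text
board ((0.5234814286231995, -0.06534503400325775), (0.3580535650253296, 0.12771689891815186), 78.47269439697266) [ 0.32414948 -0.03077903] 25.92913150063383
-60 x -11.0 8.6 mid -1.2 ztop 34.7
-50 x -13.0 9.2 mid -1.9 ztop 35.0
-40 x -41.5 10.8 mid -15.3 ztop 32.3
-30 x -16.4 13.8 mid -1.3 ztop 36.3
-20 x -17.2 15.5 mid -0.9 ztop 36.2
-10 x -16.5 16.4 mid -0.1 ztop 36.4
0 x -15.2 19.2 mid 2.0 ztop 37.6
10 x -26.7 21.7 mid -2.5 ztop 38.0
20 x -33.7 24.7 mid -4.5 ztop 38.2
30 x -15.8 27.5 mid 5.8 ztop 38.1
40 x -42.3 28.2 mid -7.1 ztop 37.4
50 x -15.7 28.8 mid 6.5 ztop 37.5
60 x -15.4 29.4 mid 7.0 ztop 37.9
70 x -14.1 27.8 mid 6.9 ztop 36.9
80 x -9.6 20.9 mid 5.6 ztop 34.4
90 x -5.3 15.4 mid 5.0 ztop 30.9
head tip 93.34706461969975
[ 1.31038485 -0.01339918] -14.65293538030025 [[3.7, 63.3], [3.0, 43.3], [0.8, 23.4], [-2.1, 3.4], [-5.1, -16.6], [-7.4, -36.5]] [-3.3  5.5  1.8 -2.6 -4.5  3.1]
arm 1162 -0.0037741965255608757 59.3338555699286
t 7.55 loc [-5.9 -6.7] z 202.24 F [ 0.49 -0.3   0.14] yaw -8.73 qd 0.005
[ 13.4 -66.  124.1] [[ 0.988 -0.152  0.001]
 [-0.152 -0.988  0.028]
 [-0.003 -0.028 -1.   ]]
```

View pics/w2.png

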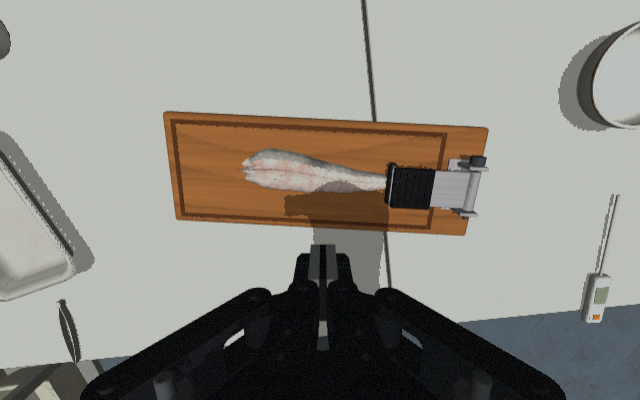

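Clamp is level: pad at 59.3 mm, and it stays down. The fillet runs from (243,165) to (385,185) and hasn't moved. Next I move above the start point.

>>> apply_moves([
  [0.005,-0.02,0.03,0,0,0,0],
  [0.01,-0.04,0.06,-0.1,0,0.2,0],
  [0.014,-0.055,0.09,-0.2,0,0.4,0],
  [0.017,-0.066,0.11,-0.27,0,0.47,0],
  [0.017,-0.0686,0.12,-0.27,0,0.47,0],
  [0.017,-0.0686,0.12,-0.27,0,0.47,0],
  [0.017,-0.0686,0.12,-0.27,0,0.47,0],
  [0.017,-0.0686,0.12,-0.27,0,0.47,0],
])

```text
time_s: 8.35
ee_pos: [0.5388, -0.0541, 0.0867]
tool_rot: [[0.992, -0.124, 0.004], [-0.124, -0.991, 0.042], [-0.001, -0.043, -0.999]]
force: [-0.1, 0.1, 0.8]
width: 0.003
```

```bash
python3 -c "
from h import *
s=st();print(to(7.1,66,44,s),s['tool_rot'].round(3))"
```

```text
t 8.35 loc [13.1 14. ] z 86.72 F [-0.05  0.07  0.78] yaw -7.12 qd 0.0077
[ -1.9 -50.4  44.9] [[ 0.992 -0.124  0.004]
 [-0.124 -0.991  0.042]
 [-0.001 -0.043 -0.999]]
```

```bash
python3 -c "
from h import *
s=arm.observe();print(s['joint_positions'].round(3),s['qd'].round(3),s['tau'].round(2),s['force'],s['moment'])"
```

```text
[-0.125  0.39  -0.349  0.833  0.043  3.141] [ 0.006 -0.007  0.008 -0.002  0.003  0.001] [-5.000e-02 -4.364e+01  2.151e+01  4.000e-02  1.600e-01  0.000e+00] [-0.05171036  0.06774493  0.78325114] [-0.05599324  0.01421635  0.00398895]
```

Joint 6 has reached its 3.14 limit, which explains the +y shortfall and the tilt. I'll turn the tool back a quarter turn at a safe height.

>>> apply_moves([
  [0,0,-0.02,0,0,-0.5,0],
  [0,0,-0.04,0,0,-1.5,0],
  [0,0,-0.04,0,0,-2.7,0],
  [0,0,-0.04,0,0,-4,0],
  [0,0,-0.04,0,0,-5.3,0],
  [0,0,-0.04,0,0,-6.6,0],
  [0,0,-0.04,0,0,-7.9,0],
  [0,0,-0.04,0,0,-9.2,0],
  [0,0,-0.04,0,0,-10.5,0],
  [0,0,-0.04,0,0,-11.8,0],
  [0,0,-0.04,0,0,-13,0],
  [0,0,-0.04,0,0,-14,0],
  [0,0,-0.04,0,0,-14.3,0],
  [0,0,-0.04,0,0,-14.3,0],
  [0,0,-0.04,0,0,-14.3,0],
])

```text
time_s: 9.85
ee_pos: [0.5385, -0.0557, 0.1266]
tool_rot: [[0.197, 0.98, 0.004], [0.98, -0.197, 0.042], [0.042, -0.004, -0.999]]
force: [1.3, -0.1, 0.6]
width: -0.0
```

```bash
cat >> h.py <<'E'
from scipy.spatial.transform import Rotation as Ro
def rot(s):
    Rt=np.c_[np.r_[by,0],np.r_[bx,0],[0,0,-1]]
    return (np.degrees(Ro.from_matrix(s["tool_rot"].T@Rt).as_rotvec())/6).round(2)
E
python3 -c "
from h import *
s=st();print(to(7.1,66,60,s),s['tool_rot'].round(3),rot(s),s['joint_positions'].round(2))"
```

```text
t 9.85 loc [13.1 12.4] z 126.64 F [ 1.26 -0.09  0.6 ] yaw 78.64 qd 0.0053
[50.7 -5.5 68.9] [[ 0.197  0.98   0.004]
 [ 0.98  -0.197  0.042]
 [ 0.042 -0.004 -0.999]] [-0.04 -0.4   0.03] [-0.13  0.35 -0.29  0.93  0.04  1.64]
```

>>> apply_moves([
  [0.015,-0.001,0.015,0,-0.1,0,0],
  [0.03,-0.003,0.03,0,-0.2,0,0],
  [0.045,-0.005,0.045,0,-0.4,0,0],
  [0.051,-0.0055,0.055,0,-0.4,0,0],
  [0.051,-0.0055,0.059,0,-0.4,0,0],
  [0.051,-0.0055,0.059,0,-0.4,0,0],
])

```text
time_s: 10.45
ee_pos: [0.5424, -0.0025, 0.0687]
tool_rot: [[0.196, 0.981, -0.006], [0.981, -0.196, 0.001], [-0.0, -0.007, -1.0]]
force: [0.1, -0.9, 1.1]
width: -0.002
```

```bash
python3 -c "
from h import *
s=st();print(to(7.1,66,42,s),s['tool_rot'].round(3),rot(s))"
```

```text
t 10.45 loc [ 6.3 65.4] z 68.69 F [ 0.09 -0.91  1.1 ] yaw 78.68 qd 0.0149
[ 0.6  1.  26.7] [[ 0.196  0.981 -0.006]
 [ 0.981 -0.196  0.001]
 [-0.    -0.007 -1.   ]] [-0.06  0.    0.04]
```

>>> apply_moves([
  [0.0005,0.001,0.01,0,0,0,0],
  [0.0005,0.001,0.02,0,0,0,0],
  [0.0005,0.001,0.025,0,0,0,0],
  [0.0005,0.001,0.027,0,0,0,0],
  [0.0005,0.001,0.027,0,0,0,0],
])

```text
time_s: 10.95
ee_pos: [0.5433, -0.0019, 0.0415]
tool_rot: [[0.196, 0.981, -0.006], [0.981, -0.196, 0.001], [0.0, -0.007, -1.0]]
force: [-0.4, -1.5, 0.1]
width: 0.003
```

>>> apply_moves([
  [0,0,0.001,0,0,0,0],
  [0,0,0.0015,0,0,0,0],
  [0,0,0.0015,0,0,0,0],
])

```text
time_s: 11.25
ee_pos: [0.5439, -0.0017, 0.0407]
tool_rot: [[0.196, 0.981, -0.005], [0.981, -0.196, 0.001], [0.0, -0.005, -1.0]]
force: [1.0, 0.1, 0.8]
width: 0.004
```

>>> apply_moves([
  [0,0,0.001,0,0,0,0],
  [0,0,0.001,0,0,0,0],
])

```text
time_s: 11.45
ee_pos: [0.544, -0.0017, 0.0397]
tool_rot: [[0.196, 0.981, -0.005], [0.981, -0.196, 0.001], [0.0, -0.005, -1.0]]
force: [-0.0, -0.2, 0.2]
width: -0.0
```

>>> apply_moves([
  [0,0,0.001,0,0,0,0],
  [0,0,0.001,0,0,0,0],
])

```text
time_s: 11.65
ee_pos: [0.544, -0.0017, 0.0388]
tool_rot: [[0.196, 0.981, -0.005], [0.981, -0.196, 0.001], [0.001, -0.005, -1.0]]
force: [0.1, 0.5, 3.8]
width: 0.001
```

>>> apply_moves([
  [0,0,0.0005,0,0,0,0],
  [0,0,0.0005,0,0,0,0],
  [0,0,0.0005,0,0,0,0],
])

```text
time_s: 11.95
ee_pos: [0.544, -0.0017, 0.0384]
tool_rot: [[0.196, 0.981, -0.005], [0.981, -0.196, 0.001], [0.001, -0.005, -1.0]]
force: [-0.4, 0.0, 5.2]
width: -0.002
```

```bash
python3 -c "
from h import *
s=st()
for x,y in[(7.1,66),(6.6,46),(4.9,26),(2.4,6),(-.2,-14),(-1.9,-34)]:print(to(x,y,38,s))"
```

```text
t 11.95 loc [ 7.7 66.4] z 38.44 F [-0.38  0.03  5.17] yaw 78.7 qd 0.0013
[-0.4 -0.6  0.4]
[-20.4  -1.2   0.4]
[-40.4  -3.    0.4]
[-60.4  -5.6   0.4]
[-80.4  -8.2   0.4]
[-100.4  -10.     0.4]
```

>>> apply_moves([
  [-0.001,-0.0002,-0.0004,0,0,0,0],
  [-0.003,-0.0004,-0.0005,0,0,0,0],
  [-0.005,-0.0005,-0.0006,0,0,0,0],
  [-0.007,-0.0006,-0.0006,0,0,0,0],
  [-0.009,-0.0007,-0.0007,0,0,0,0],
  [-0.011,-0.0008,-0.0007,0,0,0,0],
])

```text
time_s: 12.55
ee_pos: [0.5408, -0.0125, 0.0388]
tool_rot: [[0.196, 0.981, -0.005], [0.981, -0.196, 0.002], [0.001, -0.005, -1.0]]
force: [0.9, 1.9, 4.5]
width: -0.001
```

>>> apply_moves([
  [-0.002,-0.0001,-0.0003,0,0,0,0],
  [-0.004,-0.0003,-0.0005,0,0,0,0],
  [-0.006,-0.0004,-0.0005,0,0,0,0],
  [-0.008,-0.0005,-0.0005,0,0,0,0],
  [-0.01,-0.0007,-0.0005,0,0,0,0],
])

```text
time_s: 13.05
ee_pos: [0.5378, -0.0223, 0.039]
tool_rot: [[0.196, 0.981, -0.006], [0.981, -0.196, 0.001], [0.0, -0.006, -1.0]]
force: [0.3, 1.0, 1.5]
width: 0.002
```

```bash
python3 -c "
from h import *
s=st()
for x,y in[(6.6,46),(4.9,26),(2.4,6),(-.2,-14),(-1.9,-34)]:print(to(x,y,38,s))"
```

```text
t 13.05 loc [ 5.7 45. ] z 39.04 F [0.35 0.99 1.51] yaw 78.69 qd 0.0368
[1.  0.9 1. ]
[-19.   -0.9   1. ]
[-39.   -3.5   1.1]
[-59.   -6.2   1.1]
[-79.   -7.9   1.1]
```

>>> apply_moves([
  [-0.002,0,0.0002,0,0,0,0],
  [-0.004,0,0.0003,0,0,0,0],
  [-0.006,0,0.0003,0,0,0,0],
  [-0.008,-0.0002,0.0003,0,0,0,0],
  [-0.01,-0.0003,0.0004,0,0,0,0],
])

```text
time_s: 13.55
ee_pos: [0.5358, -0.032, 0.0388]
tool_rot: [[0.196, 0.981, -0.005], [0.981, -0.196, 0.001], [0.0, -0.006, -1.0]]
force: [0.5, 2.1, 3.4]
width: -0.003
```

>>> apply_moves([
  [-0.002,-0.0002,0.0001,0,0,0,0],
  [-0.004,-0.0003,0.0001,0,0,0,0],
  [-0.006,-0.0004,0.0002,0,0,0,0],
  [-0.008,-0.0006,0.0002,0,0,0,0],
  [-0.01,-0.0008,0.0003,0,0,0,0],
])

```text
time_s: 14.05
ee_pos: [0.5331, -0.0416, 0.0385]
tool_rot: [[0.196, 0.981, -0.005], [0.981, -0.196, 0.001], [0.0, -0.006, -1.0]]
force: [1.2, 1.8, 3.8]
width: -0.003
```

```bash
python3 -c "
from h import *
s=st()
for x,y in[(4.9,26),(2.4,6),(-.2,-14),(-1.9,-34)]:print(to(x,y,38,s))"
```

```text
t 14.05 loc [ 5.  25.1] z 38.53 F [1.16 1.82 3.76] yaw 78.69 qd 0.0387
[ 0.9 -0.1  0.5]
[-19.1  -2.7   0.5]
[-39.1  -5.4   0.5]
[-59.1  -7.1   0.6]
```

>>> apply_moves([
  [-0.002,-0.0003,0,0,0,0,0],
  [-0.004,-0.0006,0,0,0,0,0],
  [-0.006,-0.0009,0.0001,0,0,0,0],
  [-0.008,-0.0012,0.0001,0,0,0,0],
  [-0.01,-0.0015,0.0002,0,0,0,0],
])

```text
time_s: 14.55
ee_pos: [0.5296, -0.0511, 0.0383]
tool_rot: [[0.196, 0.981, -0.005], [0.981, -0.196, 0.001], [0.0, -0.006, -1.0]]
force: [0.0, 1.9, 3.5]
width: -0.003
```

>>> apply_moves([
  [-0.002,-0.0003,0.0001,0,0,0,0],
  [-0.004,-0.0005,0.0001,0,0,0,0],
  [-0.006,-0.0008,0.0002,0,0,0,0],
  [-0.008,-0.0011,0.0003,0,0,0,0],
  [-0.01,-0.0014,0.0004,0,0,0,0],
])

```text
time_s: 15.05
ee_pos: [0.5263, -0.0606, 0.0379]
tool_rot: [[0.196, 0.981, -0.005], [0.981, -0.196, 0.002], [0.0, -0.006, -1.0]]
force: [0.3, 2.7, 3.3]
width: 0.001
```

```bash
python3 -c "
from h import *
s=st()
for x,y in[(2.4,6),(-.2,-14),(-1.9,-34)]:print(to(x,y,38,s))"
```

```text
t 15.05 loc [2.2 5.2] z 37.95 F [0.33 2.67 3.35] yaw 78.69 qd 0.0371
[ 0.8  0.2 -0.1]
[-19.2  -2.5  -0. ]
[-39.1  -4.2  -0. ]
```

>>> apply_moves([
  [-0.002,-0.0002,0.0001,0,0,0,0],
  [-0.004,-0.0004,0.0001,0,0,0,0],
  [-0.006,-0.0007,0.0002,0,0,0,0],
  [-0.008,-0.001,0.0003,0,0,0,0],
  [-0.01,-0.0013,0.0004,0,0,0,0],
])

```text
time_s: 15.55
ee_pos: [0.5231, -0.0702, 0.0375]
tool_rot: [[0.196, 0.981, -0.005], [0.981, -0.196, 0.001], [0.0, -0.006, -1.0]]
force: [0.2, 1.3, 4.9]
width: -0.001
```

>>> apply_moves([
  [-0.002,-0.0003,0.0001,0,0,0,0],
  [-0.004,-0.0005,0.0002,0,0,0,0],
  [-0.006,-0.0008,0.0003,0,0,0,0],
  [-0.008,-0.001,0.0004,0,0,0,0],
  [-0.01,-0.0012,0.0005,0,0,0,0],
])

```text
time_s: 16.05
ee_pos: [0.5199, -0.0797, 0.037]
tool_rot: [[0.196, 0.981, -0.006], [0.981, -0.196, 0.002], [0.0, -0.006, -1.0]]
force: [1.6, 2.3, 4.1]
width: -0.004
```

```bash
python3 -c "
from h import *
s=st()
for x,y in[(-.2,-14),(-1.9,-34)]:print(to(x,y,38,s))"
```

```text
t 16.05 loc [ -0.3 -14.9] z 37.02 F [1.57 2.27 4.07] yaw 78.69 qd 0.0381
[ 0.9  0.1 -1. ]
[-19.1  -1.6  -1. ]
```

>>> apply_moves([
  [-0.002,-0.0002,0,0,0,0,0],
  [-0.004,-0.0004,0,0,0,0,0],
  [-0.006,-0.0006,0.0001,0,0,0,0],
  [-0.008,-0.0007,0.0002,0,0,0,0],
  [-0.01,-0.0009,0.0003,0,0,0,0],
])

```text
time_s: 16.55
ee_pos: [0.517, -0.0894, 0.0367]
tool_rot: [[0.196, 0.981, -0.006], [0.981, -0.196, 0.001], [0.0, -0.006, -1.0]]
force: [0.0, 3.0, 4.9]
width: 0.002
```

>>> apply_moves([
  [-0.002,-0.0001,0.0001,0,0,0,0],
  [-0.004,-0.0002,0.0002,0,0,0,0],
  [-0.006,-0.0004,0.0003,0,0,0,0],
  [-0.008,-0.0006,0.0004,0,0,0,0],
  [-0.01,-0.0007,0.0005,0,0,0,0],
  [-0.0115,-0.0008,0.0005,0,0,0,0],
  [-0.0115,-0.0008,0.0005,0,0,0,0],
])

```text
time_s: 17.25
ee_pos: [0.5139, -0.1007, 0.0362]
tool_rot: [[0.196, 0.981, -0.006], [0.981, -0.196, 0.001], [-0.0, -0.006, -1.0]]
force: [0.8, 0.4, 4.1]
width: -0.0
```

```bash
python3 -c "
from h import *
s=st()"
```

```text
t 17.25 loc [ -1.9 -36.6] z 36.21 F [0.8  0.36 4.05] yaw 78.67 qd 0.0041
```

Stroke done at about 4 N. Now I lift clear and check.

>>> apply_moves([
  [0,0,-0.005,0,0,0,0],
  [0,0,-0.02,0,0,0,0],
  [0,0,-0.05,0,0,0,0],
  [0,0,-0.09,0,0,0,0],
  [0,0,-0.13,0,0,0,0],
  [0,0,-0.17,0,0,0,0],
  [0,0,-0.2,0,0,0,0],
  [0,0,-0.2,0,0,0,0],
  [0,0,-0.2,0,0,0,0],
  [0,0,-0.2,0,0,0,0],
  [0,0,-0.2,0,0,0,0],
])

```text
time_s: 18.35
ee_pos: [0.5139, -0.1006, 0.2345]
tool_rot: [[0.196, 0.981, -0.009], [0.981, -0.196, 0.002], [-0.0, -0.009, -1.0]]
force: [-0.1, -0.1, -0.0]
width: 0.002
```

```bash
python3 - <<'E'
from h import *
f=imaging.grab_frame("wrist");np.savez("w3",**f);cv2.imwrite("pics/w3.png",f["frame"][...,::-1])
def ana(f):
    W=pts(f);I=f["frame"].astype(int);L=loc(W);z=W[...,2]*1000;col=I[...,0]-I[...,2]
    fl=((col<70)&(z>28)&(z<50)&(abs(L[...,0])<45)&(L[...,1]<120)&(L[...,1]>-72)).astype(np.uint8)
    n,lab,stt,_=cv2.connectedComponentsWithStats(fl);fl=lab==1+stt[1:,4].argmax();q=L[fl]
    print([(y,np.percentile(q[abs(q[:,1]-y)<3,0],[3,97]).mean().round(1)) for y in range(-60,91,15) if (abs(q[:,1]-y)<3).sum()>3],"tip",q[:,1].max().round(1))
    p=(abs(L[...,0])<18)&(L[...,1]<-78)&(L[...,1]>-114)&(z>45)&(z<75)
    if p.sum()>20:print("arm",np.arctan(np.polyfit(L[p][:,1],z[p],1)[0]).round(3),np.median(z[p]).round(1))
for n in("w1","w2","w3"):ana(dict(np.load(n+".npz")))
st()
E
```

```text
[(-60, np.float64(-1.4)), (-45, np.float64(-2.0)), (-30, np.float64(-1.9)), (-15, np.float64(-0.1)), (0, np.float64(2.0)), (15, np.float64(2.5)), (30, np.float64(5.1)), (45, np.float64(6.1)), (60, np.float64(7.2)), (75, np.float64(6.5)), (90, np.float64(3.4))] tip 96.2
[(-60, np.float64(-1.0)), (-45, np.float64(-0.9)), (-30, np.float64(-1.1)), (-15, np.float64(0.4)), (0, np.float64(2.2)), (15, np.float64(3.2)), (30, np.float64(5.9)), (45, np.float64(6.7)), (60, np.float64(7.8)), (75, np.float64(7.1)), (90, np.float64(5.2))] tip 93.3
arm -0.004 59.3
[(-60, np.float64(-1.8)), (-45, np.float64(-2.3)), (-30, np.float64(-2.0)), (-15, np.float64(0.0)), (0, np.float64(1.8)), (15, np.float64(2.8)), (30, np.float64(4.9)), (45, np.float64(5.5)), (60, np.float64(6.4)), (75, np.float64(6.1)), (90, np.float64(4.9))] tip 96.1
arm -0.007 59.2
t 18.4 loc [ -1.9 -36.4] z 234.63 F [-0.52  0.3  -0.71] yaw 78.69 qd 0.01
```

View pics/w3.png

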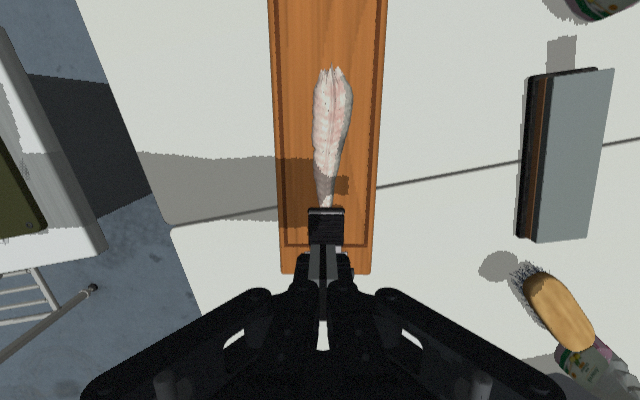

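The last view shows the fillet from its head at (333,70) to the clamp jaw at (326,210), not displaced. The clamp arm is level and the gripper is clear, so I'm handing in.

```bash
python3 -c "
from h import *
print(order.sign_off())"
```

```text
the job is handed in; nothing more can be done
None
```

I clamped the tail, felt the fillet along its bone line from head end to clamp, lifted clear and handed the job in at about 18.4 s. No verdict was reported.

- **Clamp:** I pushed the arm down with the shut fingertips to a peak of about 15.8 N. Afterwards it stayed level, within 0.01 rad, with the pad about 59 mm above the counter.
- **Stroke:** I ran the fingertips along the measured centreline at about 20 mm/s. The stroke started about 30 mm from the head tip and ended about 40 mm short of the middle of the jaw. The force at my checkpoints was 1.5 to 5 N, touching 5.2 N at the first contact.
- **Fillet:** its outline after the stroke matched the one before within about 1 mm near mid-length and tail, and about 3 mm at the head, which is measurement noise for that view.
- **Problem on the way:** joint 6 ran up against its 3.14 rad limit above the fillet. That made one move fall short and tilted the tool slightly. I turned the tool back a quarter turn in free air before the stroke, and nothing was touched.
- **Not checked:** I planned no contact with the tray, tweezers, thermometer and bowl, but I took no final picture that shows them.

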